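# Try the small ship's bell

## Robot

A 7-joint arm with a two-finger parallel gripper is mounted at the origin on the work surface. World frame = base frame: x ahead of the robot, y to its left, z up, the work surface at z = 0. Lengths are in m, angles in rad, forces in N, time in s.
With the tool pointing down it reaches from about 0.35 to 0.9 m from the base axis. Payload 7.2 kg.
Tool frame: the origin (TCP) lies between the finger pads, 19 mm behind the fingertips; this is the grasp point; z points along the fingers, y is the line along which they close (so a half turn about z gives the same grasp; the last joint's range is limited). The gripper opens to 85 mm and grips with 20 to 120 N. Pads are 22 mm wide; open, the fingers measure 114 mm over their backs; the gripper's body (76 mm by 85 mm) begins 54 mm behind the grasp point. The pads swing forward as they close: fully open they stand 13 mm farther back than shut.
Start: joints at [-1.196, 0.411, -0.013, 1.596, 0.006, 1.134, -0.082], TCP at [0.268, 0.565, 0.25] pointing down, gripper open.
Joint ranges: [-2.95, 2.95], [-0.29, 1.99], [-1.47, 1.44], [0.14, 2.54], [-1.03, 4.17], [0.13, 1.85], [-2.86, 2.86]. Speed limits (rad/s): [2.39, 2.39, 3.01, 3.01, 3.14, 3.14, 3.14].

## Interface

Orientations are given as a unit quaternion [w, x, y, z].
In Python, from rig import ctrl gives the robot as it stands.
- The arm moves only by the tool drive_tool, never from a script. Its arguments are lists of equal length, an entry for each row: "linear": the shift along the tool's x, y, z in m, a list of three; "angular": the turn, a rotation vector about the tool's x, y, z in degrees, a list of three. In form: {"linear": [[tx, ty, tz], ...], "angular": [[wx, wy, wz], ...]}. A call has 1 to 5 rows; each row shifts and turns the commanded pose from where the row before left it, along the tool's axes as they then stand; what a row does not reach is not made up. A row lasts 1/12 s, in which the tool goes at most 41.7 mm and 7.16 degrees, less where a joint would pass 70% of its speed; a pose out of reach is approached as far as the arm can. A call is refused whole if a number of a shift passes 0.0417 or a number of a turn 7.16, either way. A call with a gripper value outside its range is refused whole. "gripper" is the closure, from 0 (fully open) to 1 (shut), set as the call begins (left out, the last holds). The fingers move at their own pace and stop on an object; the grip force is fixed at half the most. Time passes only in rows, so rows that do not move let the fingers close. It gives the time, the measured TCP pose, the force, the opening and the grip force at its end, in the units of the state.
- ctrl.observe(): the state, without advancing time (a new reading comes with each control period).
- ctrl.get_image(name): name is "scene" or "top"; returns a dict with "color" (480x640x3 uint8, blue, green, red), "z_map" (480x640 float32, m along the optical axis (not along the pixel's ray), 0 where there is no reading), "fx", "fy", "cx", "cy" (pixels), "origin" and "attitude" of the camera in the world. Camera axes: x right, y down, z forward; pixel columns grow to the right and rows downward; lengths in m; the calibration is good to about 2 mm. A picture is of the moment at which its call begins.
- ctrl.job_done(): hands the job in; it is judged then, once.
The state is a dict: "t": time; "joint_pos": joint angles; "qd": joint speeds; "tau": joint torques, N m; "position": TCP position; "tool_rot": TCP orientation; "wrist_force": force on the tool from outside, world axes, zero at the start; "wrist_torque": the same for the moment, N m; "finger_gap": finger opening in m; "finger_force": force on a finger pad.
Only numpy, scipy, OpenCV 4.12 (cv2) and the standard library are available. Lean on these libraries where they do the work, as an engineer would, in place of code of your own. Each camera call takes 0.05 s, during which the arm holds its last target. There are 200 camera calls.

## Task

Check that the smaller of the two bronze ship's bells hangs freely on its pin: with the fingertips, push the side of the bell lightly until it has plainly swung out a little, then draw the hand at least 15 cm clear and let the bell settle back to rest before finishing. Be gentle: do not swing it far up, and do not shift or lift its stand. Leave the larger bell, the glass globe, the tugboat and the sanding block untouched.

Things in the scene. Friction and masses are not known exactly. Their poses are not given: they have to be found in the camera images.
- small_bell_stand: Small loose wooden gallows stand, about 0.7 kg with bell; origin under its centre, 18 mm above the desk (on the plank), z up. Base 75 (x) by 118 (y) by 12 mm. Two posts 12 mm thick at y = +-48 mm, 105 mm high, 84 mm clear between. Pin of 8 mm dia. along y, centre 100 mm above origin; nothing stands higher. Open at -x and +x; -x faces the robot within about 30 deg.
- small_bell (a joint): Swing of the smaller bell about the pin, rad: 0 hangs straight down, positive when the bell's mouth has swung to the stand's +x side (pushed from the -x side), negative to the other. Stops at +-1.0. It swings freely like a light pendulum (0.16 kg, under 1 N pushes it aside) and comes to rest in about 2 s.
- small_bell_lip (a point): Centre of the mouth of the smaller bell, 55 mm below the pin (45 mm above the stand's origin when hanging); moves with the bell. The bell is bronze, round, solid, 47 mm tall, mouth 52 mm in diameter (43 mm diameter 11 mm above this point, 35 mm diameter 23 mm above it).
- small_bell_cup: The bronze of the smaller bell itself, swinging with it; origin on the pin axis, in the middle between the posts (100 mm above the stand's origin), its z up when hanging.
- large_bell_stand: The same kind of loose stand, larger (1.4 kg with its bell), base 113 mm (x) by 146 mm (y), posts at y = +-62 mm, 145 mm high, pin 140 mm above the origin; origin at the centre of its underside. Carries the larger bell: mouth 79 mm in diameter, 71 mm tall. Leave alone.
- large_bell (a joint): Swing of the larger bell about its pin, rad, 0 hanging straight down. Leave alone.
- globe: Clear glass globe, 66 mm in diameter, on a dark turned wooden foot 52 mm wide, brass cap on top, 80 mm tall in all; origin at the centre of its underside; loose. Leave alone.
- tug: Lacquered red tugboat model 113 mm long (bow to its +x), 46 mm wide, 65 mm high to the wheelhouse roof with a thin mast to 94 mm; origin at the centre of its underside; loose. Leave alone. Behind it, along the desk's far edge, stands a fixed peg rail 180 mm high.
- block: Boxwood sanding block, 90 mm (its x) by 45 mm by 32 mm high; origin at the centre of its underside; loose. Leave alone.
Not all that is in view belongs to the job. What is shaped like the small_bell_stand but blue or green is not meant.

How it is judged:
On the way:
1. the fingers push the smaller bell until it has swung out by more than 0.1 rad (about 6 mm at the mouth) (contact force between the fingers and small_bell_cup above 0.02 N and (value of joint small_bell above 0.1 rad or value of joint small_bell below -0.1 rad)).
At the end, for the whole second after the job is handed in: The smaller bell, once pushed out, hangs within 0.08 rad of straight down, nearly still (under 0.5 rad/s); its stand is upright, within 12 mm of its start; the TCP is over 0.10 m from the bell's mouth; large stand, globe, tug and block are within 8 mm of their starts (value of joint small_bell between -0.08 and 0.08 rad and velocity of joint small_bell between -0.5 and 0.5 rad/s and distance of small_bell_stand from where it was at the start of the episode below 0.012 m and angle between small_bell_stand's own z axis and vertical below 0.12 rad and distance between the grasp point and small_bell_lip above 0.1 m and distance of each of large_bell_stand, globe, tug, block from where it was at the start of the episode below 0.008 m); the robot touches nothing.
It fails at once if the small bell is struck or pressed hard (over 8 N), or swung beyond 0.65 rad (contact force between any of the fingers, the arm and small_bell_stand above 8 N or value of joint small_bell above 0.65 rad or value of joint small_bell below -0.65 rad).
It fails at once if the small bell's stand is shifted over 12 mm, tipped or lifted (distance of small_bell_stand from where it was at the start of the episode above 0.012 m or angle between small_bell_stand's own z axis and vertical above 0.12 rad or height (world z) of small_bell_stand above 0.026 m).
It fails at once if the large bell, globe, tug or sanding block is touched (contact force between any of the fingers, the arm and large_bell_stand above 0.3 N or contact force between any of the fingers, the arm and globe above 0.3 N or contact force between any of the fingers, the arm and tug above 0.3 N or contact force between any of the fingers, the arm and block above 0.3 N).
It fails at once if the large bell is set swinging, or a bystander is moved over 8 mm (value of joint large_bell above 0.1 rad or value of joint large_bell below -0.1 rad or distance of any of large_bell_stand, globe, tug, block from where it was at the start of the episode above 0.008 m).
It also fails if it takes over 45 s, if anything falls off the work surface, if the arm or the gripper's body presses on something with over 40 N, if the wrist force passes 120 N, or if a joint passes its speed limit or range.

## Working session

There is one attempt and no reset: what is moved stays moved. The work goes in short steps, Python scripts to look and compute and a tool call to move; the robot and the scene stay as the last step left them, time stands still between calls to the robot, and variables do not carry over. Pictures are saved under pics/ and viewed, at most 10 in all, crops included, and the job is handed in when it is done.

Besides the shell and the picture viewer there is one more tool, called as name(argument=value, ...), one argument or row to a line, values as JSON. drive_tool: Moves the arm, as the interface text tells. Its arguments: {"type":"object","properties":{"linear":{"type":"array"},"angular":{"type":"array"},"gripper":{"type":"number"}},"required":["linear","angular"]}

```bash
mkdir -p pics
cat > h.py <<'E'
import numpy as np, cv2
from rig import ctrl
from scipy.spatial.transform import Rotation as R
def cam(n):
    d=ctrl.get_image(n); a=np.array(d['attitude'],float)
    M=a if a.shape==(3,3) else R.from_quat(a[[1,2,3,0]]).as_matrix()
    v,u=np.mgrid[:480,:640]; z=d['z_map']
    P=np.stack([(u-d['cx'])/d['fx']*z,(v-d['cy'])/d['fy']*z,z],-1)@M.T+np.array(d['origin'])
    P[z==0]=np.nan
    return d,M,P
E
python3 - <<'E'
from h import *
for n in('scene','top'):
    d,M,P=cam(n); cv2.imwrite(f'pics/{n}1.png',d['color']); np.save(n+'.npy',P); print(n,d['origin'],M.round(2).tolist(),d['fx'])
print(ctrl.observe())
E
```

```text
scene [0.99360807 0.67397528 1.14336248] [[-0.84, 0.42, -0.35], [0.54, 0.64, -0.54], [-0.01, -0.65, -0.76]] 497.3228957999042
top [ 0.27284179 -0.03547431  1.75176785] [[0.01, -0.99, 0.14], [-1.0, -0.01, 0.01], [-0.01, -0.15, -0.99]] 593.3033214264875
{'t': 0.1, 'joint_pos': array([-1.1962291 ,  0.41181224, -0.01273817,  1.59696804,  0.00559133,
        1.13434509, -0.08218868]), 'qd': array([-0.00055048, -0.0009799 ,  0.00203192, -0.00265303, -0.00051694,
        0.00020972, -0.00194771]), 'tau': array([ 2.57232772e-03, -6.01830196e+01,  6.84466772e-01, -3.00090587e+01,
        1.41041281e-02,  6.45492895e-03, -8.71212052e-06]), 'position': array([0.26760565, 0.56432584, 0.24923866]), 'tool_rot': array([-1.21133023e-04,  2.19552364e-01,  9.75600430e-01, -7.38773141e-04]), 'wrist_force': array([-0.96936822, -0.13816583,  0.04169057]), 'wrist_torque': array([-0.02212951, -0.03120742,  0.01830174]), 'finger_force': 0.0, 'finger_gap': 0.08543470064599921}
```

View pics/scene1.png

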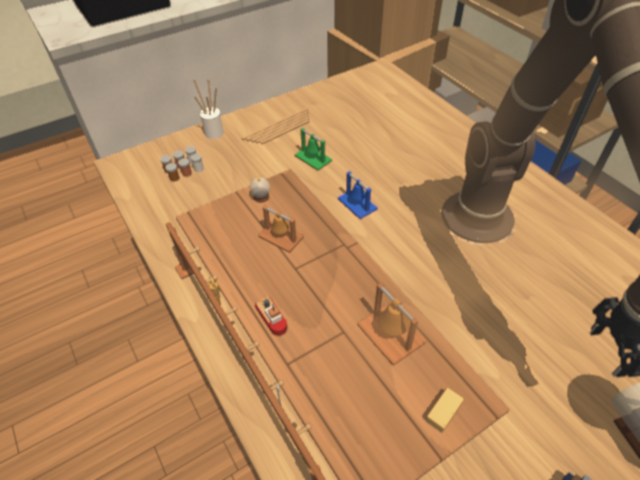

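View pics/top1.png

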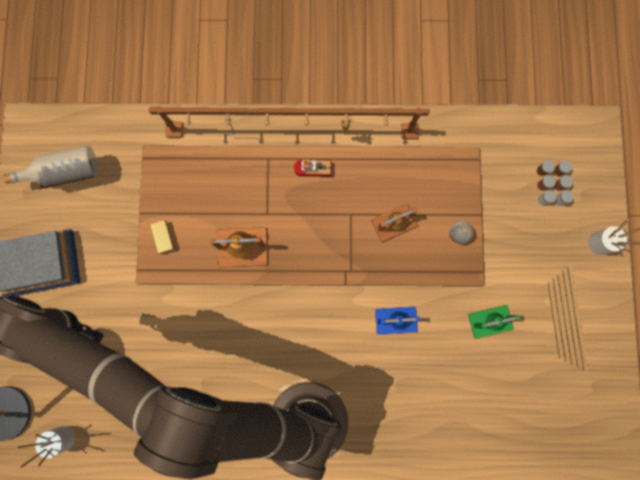

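The small brown stand is at about (397,222) in the top view and (280,228) in the scene view, with the globe to its right at (461,232). The large bell is at (240,245). The blue and green stands are decoys.

Run:
```python
from h import *
for n,(u0,u1,v0,v1) in dict(top=(365,435,195,250),scene=(250,312,195,258)).items():
    P=np.load(n+'.npy')[v0:v1,u0:u1].reshape(-1,3)
    for lo,hi in((0.024,.036),(.06,.08),(.08,.105),(.108,.14)):
        q=P[(P[:,2]>lo)&(P[:,2]<hi)]
        if len(q)<5: continue
        r=cv2.minAreaRect((q[:,:2]*1000).astype(np.float32))
        print(n,lo,len(q),q.mean(0).round(3),'rect',np.round(r[0]),np.round(r[1]),round(r[2],1),'pca',np.degrees(np.arctan2(*np.linalg.svd(q[:,:2]-q[:,:2].mean(0),full_matrices=False)[2][0][::-1])).round(1), q.min(0).round(3),q.max(0).round(3))
for n,(u0,u1,v0,v1) in dict(top=(445,478,215,250)).items():
    P=np.load(n+'.npy')[v0:v1,u0:u1].reshape(-1,3);q=P[P[:,2]>.03];print('globe',q.mean(0),q.min(0),q.max(0))
P=np.load('top.npy'); print(P[240,330],P[222,440])
P=P[200:275,205:285].reshape(-1,3);q=P[P[:,2]>.03];print('large',q.min(0),q.max(0))
```

```text
top 0.024 981 [ 0.571 -0.254  0.029] rect [ 576. -264.] [163. 205.] 0.1 pca -88.1 [ 0.495 -0.367  0.024] [ 0.658 -0.161  0.036]
top 0.06 103 [ 0.567 -0.245  0.072] rect [ 571. -244.] [49. 97.] 45.2 pca -67.3 [ 0.546 -0.296  0.061] [ 0.598 -0.195  0.08 ]
top 0.08 102 [ 0.568 -0.244  0.092] rect [ 572. -244.] [ 41. 102.] 39.2 pca -69.3 [ 0.546 -0.297  0.08 ] [ 0.597 -0.196  0.105]
top 0.108 153 [ 0.573 -0.247  0.122] rect [ 573. -247.] [ 23. 107.] 29.5 pca 114.1 [ 0.546 -0.298  0.108] [ 0.6   -0.197  0.133]
scene 0.024 579 [ 0.577 -0.25   0.029] rect [ 544. -300.] [252. 184.] 62.8 pca 86.5 [ 0.456 -0.453  0.024] [ 0.666 -0.177  0.036]
scene 0.06 171 [ 0.579 -0.237  0.07 ] rect [ 580. -299.] [ 52. 215.] 5.0 pca 107.9 [ 0.549 -0.408  0.06 ] [ 0.603 -0.193  0.08 ]
scene 0.08 170 [ 0.578 -0.239  0.092] rect [ 577. -243.] [ 34. 110.] 30.0 pca 115.1 [ 0.548 -0.292  0.08 ] [ 0.602 -0.194  0.105]
scene 0.108 146 [ 0.575 -0.241  0.119] rect [ 578. -244.] [ 22. 110.] 25.4 pca 114.2 [ 0.548 -0.297  0.108] [ 0.603 -0.193  0.127]
globe [ 0.53829209 -0.43036472  0.08193734] [ 0.50148732 -0.47653183  0.03022044] [ 0.59331567 -0.39765643  0.10721086]
[ 0.52107266 -0.05857547  0.02485113] [ 0.57751603 -0.38395059  0.0190865 ]
large [0.42135301 0.08525639 0.0300177 ] [0.63573645 0.30606178 0.17754639]
```

drive_tool(
  linear=[
    [-0.0255,-0.0308,0],
    [-0.0255,-0.0308,0],
    [-0.0255,-0.0308,0],
    [-0.0255,-0.0308,0],
    [-0.0255,-0.0308,0],
  ],
  angular=[
    [0,0,0],
    [0,0,0],
    [0,0,0],
    [0,0,0],
    [0,0,0],
  ],
  gripper=1,
)

```text
t: 0.52
position: [0.317, 0.3689, 0.2496]
tool_rot: [-0.0, 0.22, 0.976, -0.0]
wrist_force: [0.9, -0.2, 0.1]
finger_gap: 0.0254
finger_force: 0.0
```

drive_tool(
  linear=[
    [-0.0255,-0.0308,0],
    [-0.0255,-0.0308,0],
    [-0.0255,-0.0308,0],
    [-0.0255,-0.0308,0],
    [-0.0255,-0.0308,0],
  ],
  angular=[
    [0,0,0],
    [0,0,0],
    [0,0,0],
    [0,0,0],
    [0,0,0],
  ],
)

```text
t: 0.93
position: [0.3661, 0.1751, 0.2499]
tool_rot: [-0.0, 0.22, 0.976, 0.0]
wrist_force: [1.7, -0.3, 1.1]
finger_gap: -0.0001
finger_force: 0.0
```

drive_tool(
  linear=[
    [-0.0255,-0.0308,0],
    [-0.0255,-0.0308,0],
    [-0.0255,-0.0308,0],
    [-0.0255,-0.0308,0],
    [-0.0255,-0.0308,0],
  ],
  angular=[
    [0,0,0],
    [0,0,0],
    [0,0,0],
    [0,0,0],
    [0,0,0],
  ],
)

```text
t: 1.35
position: [0.4153, -0.0186, 0.2501]
tool_rot: [0.0, 0.22, 0.976, 0.0]
wrist_force: [0.6, 0.9, 0.4]
finger_gap: -0.0003
finger_force: 0.0
```

drive_tool(
  linear=[
    [-0.0255,-0.0308,0],
    [-0.0255,-0.0308,0],
    [-0.0255,-0.0308,0],
    [-0.0255,-0.0308,0],
    [-0.0255,-0.0308,0],
  ],
  angular=[
    [0,0,0],
    [0,0,0],
    [0,0,0],
    [0,0,0],
    [0,0,0],
  ],
)

```text
t: 1.77
position: [0.4647, -0.2122, 0.2499]
tool_rot: [0.0, 0.219, 0.976, 0.0]
wrist_force: [0.5, 0.8, -0.5]
finger_gap: 0.0004
finger_force: 0.0
```

drive_tool(
  linear=[
    [0,0,0],
    [0,0,0],
    [0,0,0],
    [0,0,0],
    [0,0,0],
  ],
  angular=[
    [0,0,7],
    [0,0,7],
    [0,0,7],
    [0,0,7],
    [0,0,7],
  ],
)

```text
t: 2.18
position: [0.4644, -0.2105, 0.2496]
tool_rot: [-0.0, 0.506, 0.863, -0.0]
wrist_force: [0.1, -0.6, 0.5]
finger_gap: 0.0002
finger_force: 0.0
```

drive_tool(
  linear=[
    [0,0,0],
    [0,0,0],
    [0,0,0],
    [0,0,0],
    [0,0,0],
  ],
  angular=[
    [0,0,7],
    [0,0,7],
    [0,0,7],
    [0,0,7],
    [0,0,7],
  ],
)

```text
t: 2.6
position: [0.4645, -0.2102, 0.2498]
tool_rot: [-0.0, 0.741, 0.671, -0.0]
wrist_force: [-0.6, 0.3, -0.3]
finger_gap: 0.0
finger_force: 0.0
```

drive_tool(
  linear=[
    [0,0,0],
    [0,0,0],
    [0,0,0],
    [0,0,0],
    [0,0,0],
  ],
  angular=[
    [0,0,7],
    [0,0,7],
    [0,0,7],
    [0,0,7],
    [0,0,7],
  ],
)

```text
t: 3.02
position: [0.4645, -0.2102, 0.2498]
tool_rot: [-0.0, 0.909, 0.417, -0.0]
wrist_force: [0.2, -0.4, -0.6]
finger_gap: 0.0002
finger_force: 0.0
```

drive_tool(
  linear=[
    [0,0,0],
    [0,0,0],
    [0,0,0],
    [0,0,0],
    [0,0,0],
  ],
  angular=[
    [0,0,7],
    [0,0,7],
    [0,0,7],
    [0,0,4.5],
    [0,0,0],
  ],
)

```text
t: 3.43
position: [0.4646, -0.2101, 0.2496]
tool_rot: [-0.0, 0.978, 0.207, -0.0]
wrist_force: [0.4, -0.4, -0.6]
finger_gap: 0.0005
finger_force: 0.0
```

drive_tool(
  linear=[
    [-0.0075,0.0385,0],
    [-0.0075,0.0385,0],
    [0,0,0],
    [0,0,0],
    [0,0,0],
  ],
  angular=[
    [0,0,0],
    [0,0,0],
    [0,7,0],
    [0,7,0],
    [0,6,0],
  ],
)

```text
t: 3.85
position: [0.4821, -0.2883, 0.2495]
tool_rot: [-0.035, 0.963, 0.206, 0.171]
wrist_force: [-0.8, -0.1, -0.4]
finger_gap: 0.0
finger_force: 0.0
```

Run:
```python
from h import *
s=ctrl.observe(); q=s['tool_rot']; M=R.from_quat(q[[1,2,3,0]]).as_matrix(); p=s['position']
print(p,M.round(3).tolist())
C=np.array([.574,-.246]);a=np.radians(24.1)
t=np.array([*(C-.095*np.array([np.cos(a),np.sin(a)])),.082]); print('shift tool',(M.T@(t-p)).round(4))
# closer look at the bell in both views
T=[]
for n in('top','scene'):
    d,_,P=cam(n); u,v=(397,222) if n=='top' else (280,228)
    T.append(cv2.resize(d['color'][v-45:v+45,u-60:u+60],(400,300),interpolation=cv2.INTER_CUBIC))
cv2.imwrite('pics/c.png',np.hstack(T))
```

```text
[ 0.48208634 -0.28828698  0.24946202] [[0.856, 0.41, 0.315], [0.385, -0.912, 0.138], [0.344, 0.003, -0.939]]
shift tool [-0.0518 -0.0016  0.1594]
```

View pics/c.png

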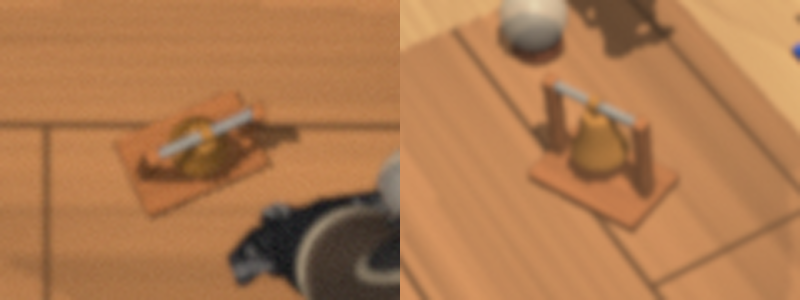

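The crops show the pin tilted about 25° in the image, which matches my estimate. The approach side at lower right is clear, so I'll descend there.

drive_tool(
  linear=[
    [-0.0104,-0.0003,0.0318],
    [-0.0104,-0.0003,0.0318],
    [-0.0104,-0.0003,0.0318],
    [-0.0104,-0.0003,0.0318],
    [-0.0104,-0.0003,0.0318],
  ],
  angular=[
    [0,0,0],
    [0,0,0],
    [0,0,0],
    [0,0,0],
    [0,0,0],
  ],
)

```text
t: 4.37
position: [0.4879, -0.2813, 0.0804]
tool_rot: [-0.037, 0.963, 0.209, 0.168]
wrist_force: [-0.5, -0.5, -1.1]
finger_gap: 0.0004
finger_force: 0.0
```

drive_tool(
  linear=[
    [0.007,0,-0.0026],
    [0.007,0,-0.0026],
    [0.007,0,-0.0026],
    [0.007,0,-0.0026],
    [0,0,0],
  ],
  angular=[
    [0,0,0],
    [0,0,0],
    [0,0,0],
    [0,0,0],
    [0,0,0],
  ],
)

```text
t: 4.78
position: [0.5109, -0.2736, 0.1057]
tool_rot: [-0.035, 0.962, 0.208, 0.172]
wrist_force: [0.5, 0.4, 0.9]
finger_gap: 0.0001
finger_force: 0.0
```

```bash
cat > k.py <<'E'
from h import *
import sys
s=ctrl.observe(); p=s['position']; a=np.radians(24.1); x=np.array([np.cos(a),np.sin(a)]); d=p[:2]-[.574,-.246]
print('s',d@x,'lat',d@[-x[1],x[0]],'z',p[2],s['wrist_force'])
T=[]
for n in('top','scene'):
    D,_,P=cam(n); u,v=(397,222) if n=='top' else (280,228)
    T.append(cv2.resize(D['color'][v-45:v+45,u-60:u+60],(400,300),interpolation=cv2.INTER_CUBIC))
cv2.imwrite(sys.argv[1],np.hstack(T))
E
python3 k.py pics/d.png
```

```text
s -0.0688808136329468 lat 0.0005365496744112386 z 0.10574855179735124 [0.5089613  0.39154436 0.88240254]
```

View pics/d.png

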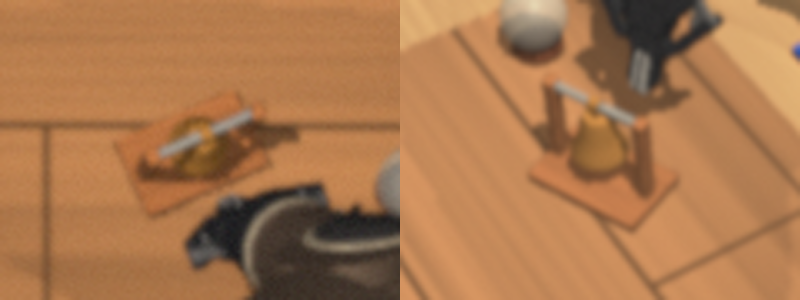

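The fingertips are clear on the near side, at (640,75) in the right-hand crop. My z sign was reversed, so the tool rose. I'll go down and then forward.

drive_tool(
  linear=[
    [-0.004,0,0.011],
    [-0.004,0,0.011],
    [0,0,0],
    [0.0094,0,0.0034],
    [0,0,0],
  ],
  angular=[
    [0,0,0],
    [0,0,0],
    [0,0,0],
    [0,0,0],
    [0,0,0],
  ],
)

```text
t: 5.3
position: [0.5187, -0.269, 0.0796]
tool_rot: [-0.036, 0.963, 0.206, 0.17]
wrist_force: [0.4, -0.0, -0.8]
finger_gap: -0.0002
finger_force: 0.0
```

```bash
python3 k.py pics/e.png
```

```text
s -0.059901164127102266 lat 0.0016204146361089731 z 0.07959845601054039 [ 0.42068026 -0.04464325 -0.7884627 ]
```

View pics/e.png

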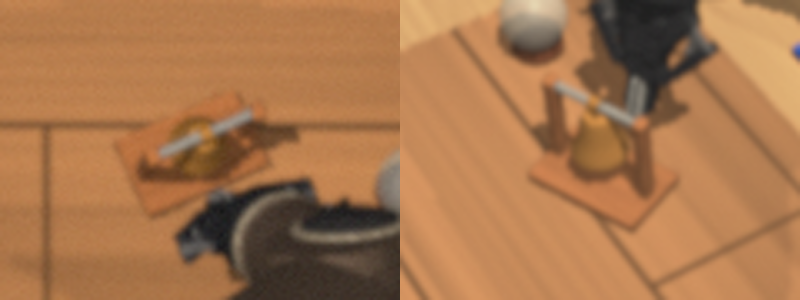

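The fingertips at (635,95) are just short of the bell, and it still hangs straight. I'll creep in slowly.

drive_tool(
  linear=[
    [0.0048,0,-0.0015],
    [0.0038,0,0.0014],
    [0.0038,0,0.0014],
    [0.0028,0,0.001],
    [0,0,0],
  ],
  angular=[
    [0,0,0],
    [0,0,0],
    [0,0,0],
    [0,0,0],
    [0,0,0],
  ],
)

```text
t: 5.82
position: [0.5314, -0.2629, 0.0818]
tool_rot: [-0.036, 0.963, 0.206, 0.17]
wrist_force: [0.0, 0.0, -0.1]
finger_gap: 0.0003
finger_force: 0.0
```

drive_tool(
  linear=[
    [0.0019,0,0.0007],
    [0.0019,0,0.0007],
    [0.0019,0,0.0007],
    [0.0019,0,0.0007],
    [0,0,0],
  ],
  angular=[
    [0,0,0],
    [0,0,0],
    [0,0,0],
    [0,0,0],
    [0,0,0],
  ],
)

```text
t: 6.23
position: [0.5383, -0.26, 0.0817]
tool_rot: [-0.036, 0.963, 0.206, 0.17]
wrist_force: [-0.4, -0.2, -0.3]
finger_gap: 0.0
finger_force: 0.0
```

```bash
python3 k.py pics/f.png
```

```text
s -0.038292694851317345 lat 0.0017544677732271002 z 0.08174108904593472 [-0.36609044 -0.2464048  -0.28761383]
```

View pics/f.png

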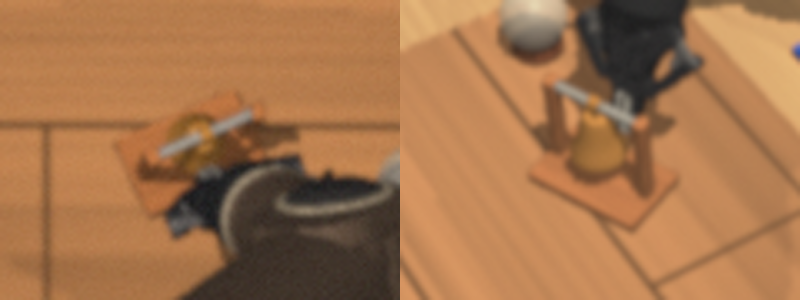

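The fingers are now at the bell around (625,110), with at most a slight displacement. I'll push 8 mm more and compare frames numerically.

drive_tool(
  linear=[
    [0.0019,0,0.0007],
    [0.0019,0,0.0007],
    [0.0019,0,0.0007],
    [0.0019,0,0.0007],
    [0,0,0],
  ],
  angular=[
    [0,0,0],
    [0,0,0],
    [0,0,0],
    [0,0,0],
    [0,0,0],
  ],
)

```text
t: 6.75
position: [0.5458, -0.2566, 0.0817]
tool_rot: [-0.036, 0.963, 0.206, 0.17]
wrist_force: [0.0, -1.3, -1.3]
finger_gap: 0.0
finger_force: 0.1
```

```bash
python3 k.py pics/g.png
python3 - <<'E'
import cv2,numpy as np
for n in'cdefg':
    im=cv2.imread(f'pics/{n}.png')[100:185,550:650]  # scene-crop bell
    h=cv2.cvtColor(im,cv2.COLOR_BGR2HSV); m=(h[...,0]>=14)&(h[...,0]<30)&(h[...,1]>120)&(h[...,2]>70)
    r,c=np.nonzero(m); lo=r>45
    print(n,len(r),c.mean(),r.mean(),'lower',c[lo].min(),c[lo].mean(),c[lo].max())
ims=[cv2.resize(cv2.imread(f'pics/{n}.png')[60:220,500:700],(400,320)) for n in'eg']
cv2.imwrite('pics/eg.png',np.hstack(ims))
E
```

```text
s -0.030051730360386456 lat 0.001792719642609824 z 0.08173080901339394 [ 0.0402909  -1.32193658 -1.3372105 ]
c 3000 49.631 39.977 lower 21 49.862450592885374 81
d 3130 50.82172523961661 38.81980830670926 lower 21 49.81220657276995 81
e 2972 48.8021534320323 40.25235531628533 lower 21 49.75019888623707 80
f 2960 47.616554054054056 41.19763513513514 lower 20 48.6205860255447 80
g 3131 42.84062599808368 42.77994251038007 lower 14 43.585983127839064 73
```

View pics/eg.png

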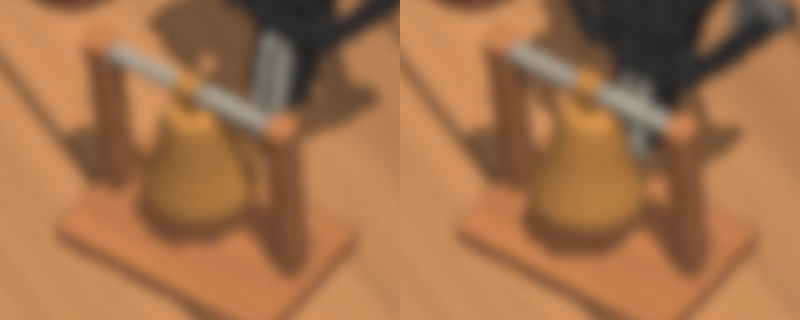

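The mouth has moved about 10 mm (about 0.19 rad) and the stand hasn't moved. I'll push 2 mm more for margin, then withdraw straight back and up.

drive_tool(
  linear=[
    [0.0019,0,0.0007],
    [0,0,0],
    [-0.0028,0,-0.001],
    [-0.0047,0,-0.0017],
    [-0.0094,0,-0.0034],
  ],
  angular=[
    [0,0,0],
    [0,0,0],
    [0,0,0],
    [0,0,0],
    [0,0,0],
  ],
)

```text
t: 7.27
position: [0.5309, -0.2631, 0.0816]
tool_rot: [-0.036, 0.963, 0.207, 0.17]
wrist_force: [-0.4, 0.9, -0.3]
finger_gap: 0.0001
finger_force: 0.0
```

drive_tool(
  linear=[
    [-0.0188,0,-0.0068],
    [-0.0188,0,-0.0068],
    [-0.007,0,-0.025],
    [0.01,0,-0.03],
    [0.01,0,-0.03],
  ],
  angular=[
    [0,0,0],
    [0,0,0],
    [0,0,0],
    [0,0,0],
    [0,0,0],
  ],
)

```text
t: 7.68
position: [0.476, -0.2879, 0.166]
tool_rot: [-0.037, 0.964, 0.204, 0.169]
wrist_force: [1.4, -0.3, 0.0]
finger_gap: -0.0001
finger_force: 0.0
```

drive_tool(
  linear=[
    [0.01,0,-0.03],
    [0.01,0,-0.03],
    [0.01,0,-0.03],
    [0,0,0],
    [0,0,0],
  ],
  angular=[
    [0,0,0],
    [0,0,0],
    [0,0,0],
    [0,0,0],
    [0,0,0],
  ],
)

```text
t: 8.1
position: [0.4764, -0.2887, 0.2626]
tool_rot: [-0.035, 0.963, 0.206, 0.172]
wrist_force: [-1.0, 1.7, -0.8]
finger_gap: 0.0001
finger_force: 0.0
```

drive_tool(
  linear=[
    [0,0,0],
    [0,0,0],
    [0,0,0],
    [0,0,0],
    [0,0,0],
  ],
  angular=[
    [0,0,0],
    [0,0,0],
    [0,0,0],
    [0,0,0],
    [0,0,0],
  ],
)

```text
t: 8.52
position: [0.4763, -0.2877, 0.2599]
tool_rot: [-0.037, 0.963, 0.206, 0.169]
wrist_force: [0.1, -1.0, 0.5]
finger_gap: -0.0002
finger_force: 0.0
```

drive_tool(
  linear=[
    [0,0,0],
    [0,0,0],
    [0,0,0],
    [0,0,0],
    [0,0,0],
  ],
  angular=[
    [0,0,0],
    [0,0,0],
    [0,0,0],
    [0,0,0],
    [0,0,0],
  ],
)

```text
t: 8.93
position: [0.4766, -0.2878, 0.2607]
tool_rot: [-0.036, 0.963, 0.206, 0.17]
wrist_force: [0.3, 0.3, -0.1]
finger_gap: -0.0003
finger_force: 0.0
```

drive_tool(
  linear=[
    [0,0,0],
    [0,0,0],
    [0,0,0],
    [0,0,0],
    [0,0,0],
  ],
  angular=[
    [0,0,0],
    [0,0,0],
    [0,0,0],
    [0,0,0],
    [0,0,0],
  ],
)

```text
t: 9.35
position: [0.4765, -0.2878, 0.2607]
tool_rot: [-0.036, 0.963, 0.206, 0.17]
wrist_force: [-0.2, 1.6, 0.0]
finger_gap: -0.0002
finger_force: 0.0
```

drive_tool(
  linear=[
    [0,0,0],
    [0,0,0],
    [0,0,0],
    [0,0,0],
    [0,0,0],
  ],
  angular=[
    [0,0,0],
    [0,0,0],
    [0,0,0],
    [0,0,0],
    [0,0,0],
  ],
)

```text
t: 9.77
position: [0.4765, -0.2878, 0.2607]
tool_rot: [-0.036, 0.963, 0.206, 0.17]
wrist_force: [0.1, 0.0, 0.4]
finger_gap: 0.0002
finger_force: 0.0
```

drive_tool(
  linear=[
    [0,0,0],
    [0,0,0],
    [0,0,0],
    [0,0,0],
    [0,0,0],
  ],
  angular=[
    [0,0,0],
    [0,0,0],
    [0,0,0],
    [0,0,0],
    [0,0,0],
  ],
)

```text
t: 10.18
position: [0.4765, -0.2878, 0.2607]
tool_rot: [-0.036, 0.963, 0.206, 0.17]
wrist_force: [0.4, 0.4, 0.4]
finger_gap: -0.0
finger_force: 0.0
```

drive_tool(
  linear=[
    [0,0,0],
    [0,0,0],
    [0,0,0],
    [0,0,0],
    [0,0,0],
  ],
  angular=[
    [0,0,0],
    [0,0,0],
    [0,0,0],
    [0,0,0],
    [0,0,0],
  ],
)

```text
t: 10.6
position: [0.4765, -0.2878, 0.2607]
tool_rot: [-0.036, 0.963, 0.206, 0.17]
wrist_force: [-0.1, -1.3, -0.3]
finger_gap: -0.0002
finger_force: 0.0
```

```bash
python3 k.py pics/h.png; sleep 0; python3 k.py pics/i.png
python3 - <<'E'
import cv2,numpy as np
for n in'cehi':
    im=cv2.imread(f'pics/{n}.png')[100:185,550:650]
    h=cv2.cvtColor(im,cv2.COLOR_BGR2HSV); m=(h[...,0]>=14)&(h[...,0]<30)&(h[...,1]>120)&(h[...,2]>70)
    r,c=np.nonzero(m); lo=r>45
    print(n,len(r),c.mean(),r.mean(),'lower',c[lo].min(),c[lo].mean(),c[lo].max())
E
```

```text
s -0.10603137870727516 lat 0.0016344837078014298 z 0.2607179641327617 [-0.12923303 -1.33157922 -0.32206794]
s -0.10603661064219484 lat 0.0016353254177688397 z 0.260719120167454 [0.09656441 0.21436849 0.3326221 ]
c 3000 49.631 39.977 lower 21 49.862450592885374 81
e 2972 48.8021534320323 40.25235531628533 lower 21 49.75019888623707 80
h 3047 49.208729898260586 39.623235969806366 lower 21 49.32199367088607 81
i 3030 49.65511551155115 39.624752475247526 lower 21 49.089753772835586 80
```

View pics/i.png

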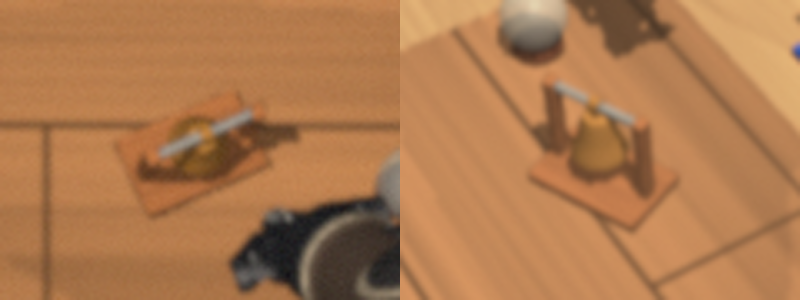

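The bell hangs at rest at (597,145), back where it started, with the stand unmoved. The hand is about 22 cm clear, so I'm handing the job in.

```bash
python3 -c "
from rig import ctrl; print(ctrl.job_done())"
```

```text
the job is handed in; nothing more can be done
None
```

I pushed the smaller bell out by about 0.2 rad (estimated from the camera view), and it swung freely and settled back to rest with its stand unmoved. The hand is about 22 cm clear, no other object was approached, and the job is handed in; no verdict came back.

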